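# Fit the return spring and cap on a board test jig

## Task

One guide pillar of the circuit-board test jig is still bare. Thread the loose return spring over its end, tail coil down, easing it past the two small retaining pins by twisting wherever it snags rather than forcing it, until the tail sits fully home on the collar; then put the loose brass cap, flange down, over the pillar so that it rests on the spring, like the finished pillar beside it, and let go. Leave the multimeter, phone and screwdriver where they are.

Things in the scene. Friction and masses are not known exactly. Their poses are not given: they have to be found in the camera images.
- jig: Board test jig, fixed to the desk: black block with aluminium top, 150 (x) by 230 (y) by 30 mm high, with a grey nest and green circuit board (42 mm high in all) in the middle. Origin under its centre. The bare steel pillar stands at its y = -85 mm; the finished pillar, with spring and brass cap, 126 mm high in all, stands at its y = +85 mm.
- jig_seat (a point): Centre of the top of the bare pillar's dark collar (38 mm diameter), 36 mm above the desk, on the pillar's axis; axes as the jig's. Two copper retaining pins, 3 mm thick, stick level out of the pillar to 14 mm from its axis, centred 20 mm (upper) and 9 mm (lower) above the collar. Each points its own way: the lower one never lies anticlockwise of the upper one, seen from above.
- rod_end (a point): Top end of the bare pillar's rod, 18 mm in diameter, 86 mm tall above the collar, its last 6 mm tapered to 10 mm; axes as the jig's. Foot (with the lower pin) and rod are screwed down tight by hand, so no reading tells the pins' directions: the upper is within 35 degrees of the jig's +x, the lower within 35 degrees of a line 69 degrees clockwise from +x, seen from above.
- spring_center (a point): Loose dark steel compression spring standing on its tail: 64 mm long, 36 mm outside and 31 mm inside diameter, 2.5 mm wire, 50 g. The point is on its axis, 32 mm above the underside. Grip its upper 22 mm, which moves as one piece. Along its axis it yields about 1 mm per 1.8 N over 20 mm, then is solid; it does not yield in twist.
- spring_tail (a point): Centre of the spring's underside. The lowest coil (tail) is flat and narrower, 20.4 mm inside and 25.4 mm outside, and open over about 32 degrees (between the wire ends' centres), facing the spring's +x, below the yellow paint dab on the top coil. Only the tail can catch on the pins; it passes a pin when the opening is over it within about 8 degrees.
- cap_center (a point): Loose brass spring cap standing on its flange, 26 mm high, 90 g: flange 42 mm in diameter and 4 mm thick at the bottom, knurled hub 32 mm in diameter above it, 20.2 mm bore right through. The point is on its axis, 13 mm above the underside.
- multimeter_center (a point): Orange handheld multimeter, 150 (x) by 75 by 35 mm, lying on the desk; the point is its centre. Leave it alone.
- phone: Black phone, 148 (x) by 72 by 9 mm, lying on the desk; origin under its centre. Leave it alone.
- driver: Screwdriver, 170 mm long, lying along its x; origin under its middle. Leave it alone.

How it is judged:
By the outcome, as a careful person would: the job done as asked, in the order asked, and still so for the second after the job is handed in, with the robot touching nothing.
It also fails if it takes over 67 s, if anything falls off the work surface, if the arm or the gripper's body presses on something with over 40 N, if the wrist force passes 120 N, or if a joint passes its speed limit or range.

## Robot

A 6-joint arm with a two-finger parallel gripper is mounted at the origin on the work surface. World frame = base frame: x ahead of the robot, y to its left, z up, the work surface at z = 0. Lengths are in m, angles in rad, forces in N, time in s.
With the tool pointing down it reaches from about 0.375 to 0.9 m from the base axis. Payload 3.1 kg.
Tool frame: the origin (TCP) lies at the very end of the fingers, on their centre line; the grasp point (between the pads) lies 19 mm behind it (tcp_to_grasp is the distance from the TCP to the grasp point, in m); z points along the fingers, y is the direction in which the jaws open and shut (so a half turn about z gives the same grasp; the last joint's range is limited). The gripper opens to 85 mm and grips with 20 to 120 N. Pads are 22 mm wide; open, the fingers measure 114 mm over their backs; the gripper's body (76 mm by 85 mm) begins 54 mm behind the grasp point. The pads swing forward as they close: fully open they stand 13 mm farther back than shut.
Start: joints at [-1.383, 0.527, 1.433, -0, 1.181, -0.178], TCP at [0.224, -0.584, 0.231] pointing down, gripper open.
Joint ranges: [-3.08, 3.08], [-0.75, 2.2], [0.22, 2.44], [-1.43, 4.57], [0, 2.65], [-2.85, 2.85]. Speed limits (rad/s): [2.79, 2.79, 3.14, 3.14, 3.14, 3.14].

## Interface

Orientations are given as a unit quaternion [x, y, z, w].
In Python, from station import sense, snapshot, camera_info, sign_off, tcp_to_grasp gives the robot as it stands.
- The arm moves only by the shell command python3 -m inch 'ROWS' [FORCE]. ROWS is JSON, a list of rows, each a list of 3 entries, a list of its own where there are three numbers: the closure, from -1 (fully open) to 1 (shut), so that 0 is half open, then the shift along the tool's x, y, z normalised to -1 to 1, where 1 is 10 cm, then the turn, a rotation vector about the tool's x, y, z normalised to -1 to 1, where 1 is 360 degrees. In form: [[jaw, [dx, dy, dz], [ax, ay, az]], ...]. A call has 1 to 20 rows; each row is the pose to reach, as a shift and turn from the pose commanded when the call began, along the tool's axes at that moment, turning the shorter way round; what a row does not reach only later rows make up. A row lasts 1/10 s, in which the tool goes at most 50 mm and 8.59 degrees, less where a joint would pass 70% of its speed; a pose out of reach is approached as far as the arm can. A call with a number of a shift or a turn outside -1 to 1 is refused whole. A call with a gripper value outside its range is refused whole. The fingers move at their own pace and stop on an object; FORCE is the grip in N (left out, the last holds). Time passes only in rows, so rows that repeat a pose let the fingers close. It gives the time, the measured TCP pose, the force and the opening at its end, in the units of the state.
- sense(): the state, without advancing time (a new reading comes with each control period).
- snapshot(name): name is "side" or "top"; returns (picture, depth): 480x640x3 uint8, blue, green, red; 480x640 float32, m along the optical axis (not along the pixel's ray), 0 where there is no reading.
- camera_info(name): a dict with "K" (3x3 intrinsics, pixels), "origin" and "orientation" of the camera in the world. Camera axes: x right, y down, z forward; pixel columns grow to the right and rows downward; lengths in m; the calibration is good to about 2 mm. A picture is of the moment at which its call begins. camera_info takes no time and is no camera call.
- sign_off(): hands the job in, once; it reports no verdict.
The state is a dict: "t": time; "q": joint angles; "qd": joint speeds; "tau": joint torques, N m; "tcp_pos": TCP position; "tool_rot": TCP orientation; "force": force on the tool from outside, world axes, zero at the start; "ft_torque": the same for the moment, N m; "finger_gap": opening from 0.0 (shut) to 1.0 (fully open).
Only numpy, scipy, OpenCV 4.12 (cv2) and the standard library are available. Lean on these libraries where they do the work, as an engineer would, in place of code of your own. Each camera call takes 0.05 s, during which the arm holds its last target.

## Working session

There is one attempt and no reset: what is moved stays moved. The work goes in short steps, Python scripts to look and compute and a shell command to move; the robot and the scene stay as the last step left them, time stands still between calls to the robot, and variables do not carry over. Pictures are saved under pics/ and viewed, and the job is handed in when it is done.

```bash
mkdir -p pics; ls; python3 - <<'E'
from station import *
import cv2
print(sense()); print(tcp_to_grasp)
for n in("side","top"):
    p,d=snapshot(n); cv2.imwrite(f"pics/{n}0.png",p); print(n,camera_info(n))
    import numpy as np; np.savez(f"{n}0.npz",p=p,d=d)
E
```

```text
pics
{'t': 0.0, 'q': array([-1.38351947e+00,  5.28465582e-01,  1.43390893e+00,  6.53222571e-06,
        1.18136918e+00, -1.78495004e-01]), 'qd': array([-1.15138205e-05,  9.42662894e-04, -9.52686487e-05,  7.36927848e-04,
       -1.28142409e-04,  1.39046942e-03]), 'tau': array([ 1.99634233e-03, -4.42337751e+01, -1.78025419e+01,  3.32165553e-05,
        8.50133831e-03,  2.88276760e-05]), 'tcp_pos': array([ 0.2234416 , -0.58293339,  0.23033185]), 'tool_rot': array([ 9.83322587e-01,  1.81866799e-01, -1.70232117e-06, -1.07552578e-03]), 'force': array([-0.64721323, -0.5027922 , -0.12458181]), 'ft_torque': array([0.03497625, 0.00960047, 0.01826725]), 'finger_gap': 1.000029412475665}
0.0187
side {'K': array([[519.76852746,   0.        , 310.9201416 ],
       [  0.        , 519.76852746, 238.63892911],
       [  0.        ,   0.        ,   1.        ]]), 'origin': array([0.11738063, 0.91526454, 0.65380777]), 'orientation': array([-0.18561077,  0.84075072, -0.49344787,  0.12327235])}
top {'K': array([[476.11099272,   0.        , 331.91452284],
       [  0.        , 476.11099272, 239.92938666],
       [  0.        ,   0.        ,   1.        ]]), 'origin': array([0.34344411, 0.00913854, 1.02696444]), 'orientation': array([-0.67464205,  0.72857172, -0.08836443,  0.07894993])}
```

View pics/side0.png

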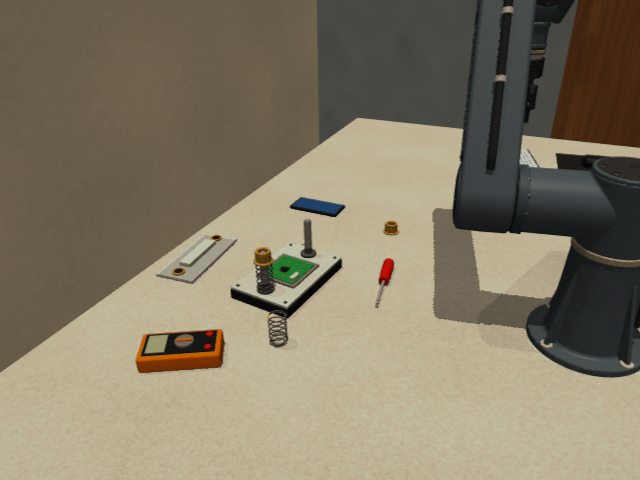

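View pics/top0.png

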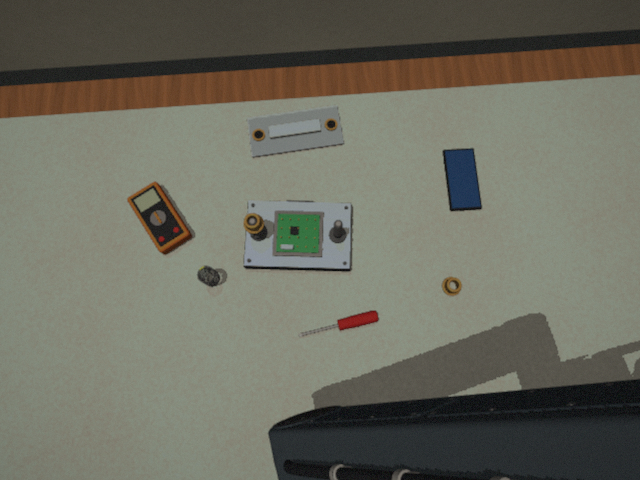

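The side view shows the spring at (278,328), the bare pillar at (308,238) and the cap at (391,228). The top view shows the spring at (209,276), the pillar at (338,231) and the cap at (452,286). Next I zoom in.

```bash
cat > h.py <<'E'
import numpy as np, cv2
from scipy.spatial.transform import Rotation as R
from station import *
C={n:camera_info(n) for n in("side","top")}
def proj(n,X):
    c=C[n];p=R.from_quat(c["orientation"]).inv().apply(np.atleast_2d(X)-c["origin"]);p=p@np.array(c["K"]).T
    return p[:,:2]/p[:,2:]
def ray(n,u,v):
    c=C[n];d=np.linalg.inv(c["K"])@[u,v,1];return c["origin"],R.from_quat(c["orientation"]).apply(d)
def plane(n,u,v,z):
    o,d=ray(n,u,v);return o+d*(z-o[2])/d[2]
def depthpt(n,u,v,dep):
    o,d=ray(n,u,v);return o+d*dep
def crop(p,x,y,w,h,s,name):
    cv2.imwrite("pics/"+name+".png",cv2.resize(p[y:y+h,x:x+w],None,fx=s,fy=s,interpolation=cv2.INTER_CUBIC))
E
python3 - <<'E'
from h import *
s=np.load("side0.npz")["p"];t=np.load("top0.npz")["p"]
a=lambda p,x,y,w,h:cv2.resize(p[y:y+h,x:x+w],(400,300),interpolation=cv2.INTER_CUBIC)
g=np.vstack([np.hstack([a(s,250,300,60,45+5),a(s,280,210,64,48)]),np.hstack([a(t,180,255,60,45),a(t,308,208,60,45)])])
cv2.imwrite("pics/z0.png",g)
g=np.vstack([np.hstack([a(s,360,205,60,45),a(s,225,240,80,60)]),np.hstack([a(t,422,265,60,45),a(t,240,195,120,90)])])
cv2.imwrite("pics/z1.png",g)
E
```

```text
(no output)
```

View pics/z0.png

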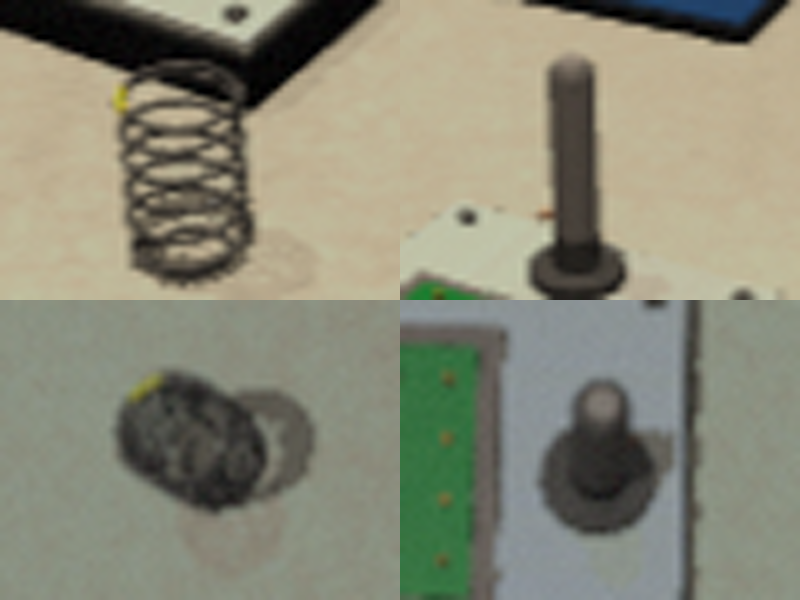

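View pics/z1.png

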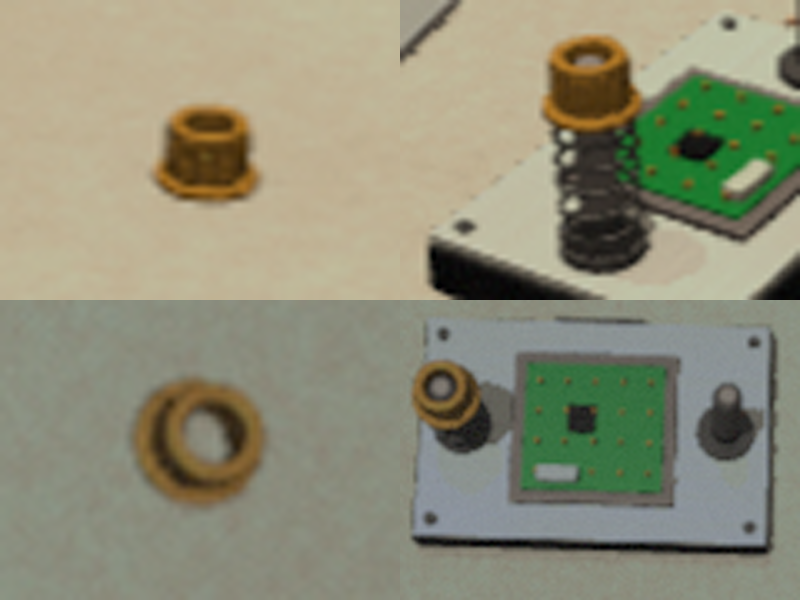

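```bash
python3 - <<'E'
from h import *
P={n:np.load(n+"0.npz")["p"] for n in C};D={n:np.load(n+"0.npz")["d"] for n in C}
def blob(n,lo,hi,roi,show=True):
    x,y,w,h=roi;hsv=cv2.cvtColor(P[n][y:y+h,x:x+w],cv2.COLOR_BGR2HSV)
    m=cv2.inRange(hsv,lo,hi);k,l,s,c=cv2.connectedComponentsWithStats(m)
    i=1+s[1:,4].argmax();return c[i]+[x,y],s[i]+[x,y,0,0,0],l==i
# yellow dab
for n,roi in(("top",(180,255,60,45)),("side",(250,300,60,50))):
    c,s,_=blob(n,(22,120,100),(38,255,255),roi);print("dab",n,c,s)
    print(plane(n,*c,0.0625))
# cap
for n,roi in(("top",(422,265,60,45)),("side",(360,205,60,45))):
    c,s,m=blob(n,(8,90,40),(25,255,255),roi);print("cap",n,c,s)
# PCB
c,s,m=blob("top",(45,80,40),(80,255,255),(240,195,120,90));ct=cv2.findContours(m.astype('u1'),0,1)[0][0];r=cv2.minAreaRect(ct);b=cv2.boxPoints(r)+[240,195]
W=np.array([plane("top",u,v,.042) for u,v in b]);print("pcb",W,W.mean(0));
# jig top
hsv=cv2.cvtColor(P["top"],cv2.COLOR_BGR2HSV);g=cv2.cvtColor(P["top"],cv2.COLOR_BGR2GRAY)
# holes
sub=g[195:285,240:360];x=cv2.adaptiveThreshold(sub,255,0,1,15,25)
k,l,s,cc=cv2.connectedComponentsWithStats(x)
for i in range(1,k):
    if 3<s[i,4]<40:print(cc[i]+[240,195],s[i,4],plane("top",*(cc[i]+[240,195]),.030)[:2])
print("spring depth sample",[ (u,v,depthpt("top",u,v,D["top"][v,u]).round(4)) for u,v in((338,223),(339,225),(340,240),(300,235))])
E
```

```text
dab top [201.5  267.75] [200 267   4   3   4]
[0.53774465 0.25855062 0.0625    ]
dab side [267.625 316.   ] [267 314   2   5   8]
[0.5404851  0.25541579 0.0625    ]
cap top [451.03846154 285.85897436] [442 277  20  19 234]
cap side [390.62637363 227.8021978 ] [383 221  16  14 182]
pcb [[0.56595415 0.10656993 0.042     ]
 [0.64869132 0.0993332  0.042     ]
 [0.63824959 0.00982756 0.042     ]
 [0.55574712 0.01876402 0.042     ]] [0.60216054 0.05862368 0.042     ]
[252.5 204.5] 12 [0.67670583 0.15376109]
[345.66666667 207.11111111] 9 [ 0.65522543 -0.04943207]
[277.15384615 212.38461538] 13 [0.65457969 0.10079981]
[320.8125 214.625 ] 16 [0.64224678 0.00610064]
[322. 227.] 13 [0.61415229 0.00554094]
[318.25 242.  ] 4 [0.58142257 0.01600596]
[277.16666667 251.33333333] 6 [0.56764205 0.10514768]
[285.92307692 251.30769231] 13 [0.56626744 0.08645939]
[313.5 252. ] 4 [0.56024736 0.02769661]
[319.63636364 254.63636364] 11 [0.55349427 0.0150089 ]
[276.5 255. ] 6 [0.55974253 0.10697061]
[291. 255.] 19 [0.55737663 0.07608524]
[312. 256.] 5 [0.55177231 0.03148757]
[248.66666667 260.11111111] 9 [0.55315936 0.16663707]
[344.16666667 262.83333333] 6 [ 0.5317195  -0.03581106]
spring depth sample [(338, 223, array([ 0.5945, -0.0261,  0.1236])), (339, 225, array([ 0.5908, -0.0278,  0.1218])), (340, 240, array([ 0.58  , -0.0306,  0.0395])), (300, 235, array([0.599 , 0.054 , 0.0337]))]
```

```bash
python3 - <<'E'
from h import *
P={n:np.load(n+"0.npz")["p"] for n in C};D={n:np.load(n+"0.npz")["d"] for n in C}
# upper pin
ax=np.array([.5953,-.0257]);
for a in range(-60,60,10):
    A=np.deg2rad(a-6);print(a,proj("side",[*(ax+.014*np.array([np.cos(A),np.sin(A)])),.056])[0].round(1),end=' ')
print()
print("side px rod", proj("side",[[*ax,.036],[*ax,.122]]),proj("top",[[*ax,.036],[*ax,.122]]))
print("spring side top",plane("side",277.5,313.8,.0628))
# depth points spring/cap top view
def pts(n,x,y,w,h):
    v,u=np.mgrid[y:y+h,x:x+w];d=D[n][y:y+h,x:x+w];c=C[n]
    r=np.stack([u,v,np.ones_like(u)],-1)@np.linalg.inv(c["K"]).T*d[...,None]
    return (R.from_quat(c["orientation"]).apply(r.reshape(-1,3))+c["origin"])[d.ravel()>0]
for nm,roi,z0,z1 in(("spring",(190,260,45,35),.052,.07),("cap",(435,270,35,35),.018,.032)):
    for n in("top","side"):
        if n=="side": roi={"spring":(255,300,45,50),"cap":(375,212,35,32)}[nm]
        p=pts(n,*roi);q=p[(p[:,2]>z0)&(p[:,2]<z1)]
        print(nm,n,len(p),len(q),np.percentile(p[:,2],[2,50,98]),q.min(0),q.max(0),((q.min(0)+q.max(0))/2))
# cap flange+hub top: mask contours in top: 
hsv=cv2.cvtColor(P["top"],cv2.COLOR_BGR2HSV)[265:310,422:482];m=cv2.inRange(hsv,(8,90,40),(25,255,255))
ct=cv2.findContours(m,0,1)[0];ct=max(ct,key=len)
(x,y),r=cv2.minEnclosingCircle(ct);print("enc",x+422,y+265,r, plane("top",x+422,y+265,.002))
def overlay(n,circs,x,y,w,h,s,name):
    im=cv2.resize(P[n][y:y+h,x:x+w],None,fx=s,fy=s,interpolation=cv2.INTER_CUBIC)
    for cx,cy,z,r,col in circs:
        t=np.linspace(0,6.283,60);q=proj(n,np.c_[cx+r*np.cos(t),cy+r*np.sin(t),0*t+z]);q=((q+.5-[x,y])*s).astype(int)
        cv2.polylines(im,[q],True,col,1)
    return im
g=[]
import sys
sx,sy=.5253,.2465
cx,cy=plane("top",x+422,y+265,.002)[:2]
sc=[(sx,sy,.0627,.01675,(0,255,0)),(sx,sy,.0013,.0115,(0,0,255))];cc=[(cx,cy,0.002,.021,(0,255,0)),(cx,cy,.026,.016,(0,0,255))]
g=np.vstack([np.hstack([overlay("side",sc,250,300,60,50,6,''),overlay("side",cc,360,200,60,50,6,'')]),np.hstack([overlay("top",sc,180,250,60,50,6,''),overlay("top",cc,422,260,60,50,6,'')])])
cv2.imwrite("pics/ov0.png",g)
E
```

```text
-60 [307.7 241.9] -50 [306.7 242. ] -40 [305.7 242.1] -30 [304.7 242.3] -20 [303.9 242.6] -10 [303.1 243. ] 0 [302.5 243.4] 10 [302.  243.9] 20 [301.7 244.4] 30 [301.5 244.9] 40 [301.6 245.4] 50 [301.8 245.9] 
side px rod [[307.76604268 252.2325842 ]
 [306.74283393 219.57239743]] [[337.09435393 233.64825765]
 [337.73780233 222.83317757]]
spring side top [0.52667161 0.24238268 0.0628    ]
spring top 1569 93 [-0.00313156  0.0012728   0.06451229] [0.5072502  0.23341002 0.05237   ] [0.54303637 0.26809943 0.06797563] [0.52514329 0.25075472 0.06017282]
spring side 2244 114 [-0.00160583  0.00167051  0.06305665] [0.50842428 0.23075239 0.05200205] [0.54315593 0.26795688 0.06770432] [0.5257901  0.24935463 0.05985319]
cap top 1223 134 [-0.00328433  0.00096342  0.02659236] [ 0.4528774  -0.27788343  0.01802014] [ 0.48540313 -0.24610534  0.03111454] [ 0.46914026 -0.26199438  0.02456734]
cap side 1114 80 [-0.00240118  0.00065044  0.02543317] [ 0.45474852 -0.27750673  0.01804052] [ 0.48535025 -0.24305981  0.02937258] [ 0.47004939 -0.26028327  0.02370655]
enc 451.43396186828613 285.5471706390381 9.581774711608887 [ 0.46934548 -0.26470652  0.002     ]
```

View pics/ov0.png

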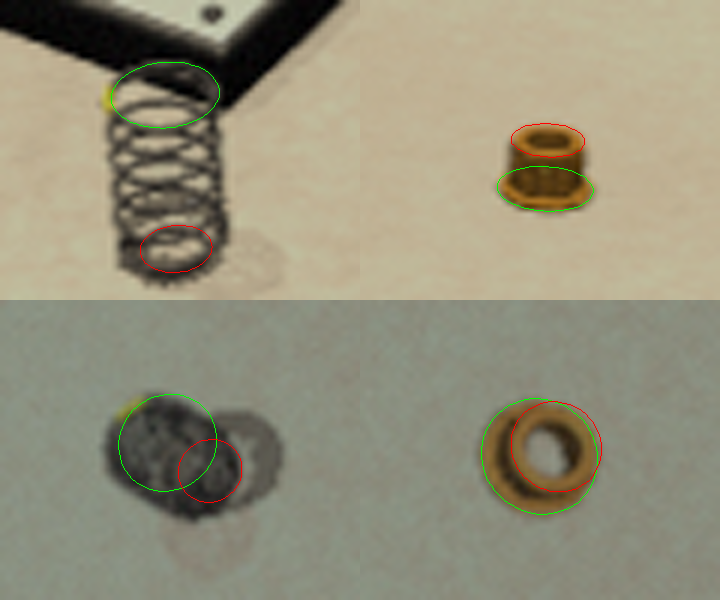

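```bash
cat >> h.py <<'E'
def st():
    s=sense();Rt=R.from_quat(s["tool_rot"]);M=Rt.as_matrix();phi=np.degrees(np.arctan2(M[1,0],M[0,0]))
    return s,M,phi
def goto(x,y,z,phi=None):
    s,M,p=st();d=M.T@(np.array([x,y,z])-s["tcp_pos"])*10
    a=0 if phi is None else -(((phi-p)+180)%360-180)/360
    print("t",round(s["t"],2),"tcp",s["tcp_pos"].round(4),"phi",round(p,2),"tilt",np.degrees(np.arccos(-M[2,2])).round(2),"F",s["force"].round(1),"T",s["ft_torque"].round(2),"gap",round(s["finger_gap"],3),"q6",round(np.degrees(s["q"][5]),1));print("shift",d.round(3),"az",round(a,4))
E
python3 -m inch '[[-1,[1,0,0],[0,0,-0.375]],[-1,[1,0.3,0],[0,0,-0.375]],[-1,[1,0.3,0],[0,0,-0.375]],[-1,[1,0.3,0],[0,0,-0.375]],[-1,[1,0.3,0],[0,0,-0.375]],[-1,[1,0.3,0],[0,0,-0.375]],[-1,[1,0.3,0],[0,0,-0.375]],[-1,[1,0.3,0],[0,0,-0.375]],[-1,[1,0.3,0],[0,0,-0.375]],[-1,[1,0.3,0],[0,0,-0.375]],[-1,[1,0.3,0],[0,0,-0.375]],[-1,[1,0.3,0],[0,0,-0.375]],[-1,[1,0.3,0],[0,0,-0.375]],[-1,[1,0.3,0],[0,0,-0.375]],[-1,[1,0.3,0],[0,0,-0.375]],[-1,[1,0.3,0],[0,0,-0.375]],[-1,[1,0.3,0],[0,0,-0.375]]]' 30
python3 -c "
from h import *
goto(.525,.2495,.2)"
```

```text
t: 1.8
tcp_pos: [0.3276, -0.5755, 0.2307]
tool_rot: [0.208, 0.978, 0.001, -0.0]
force: [-0.4, 0.1, 0.2]
finger_gap: 0.999
t 1.8 tcp [ 0.3276 -0.5755  0.2307] phi 155.95 tilt 0.07 F [-0.4  0.1  0.2] T [ 0.02 -0.06 -0.07] gap 0.999 q6 -135.9
shift [1.56  8.338 0.316] az 0
```

```bash
for i in 1; do
python3 -m inch '[[-1,[0.1,0.5,0],[0,0,0]],[-1,[0.2,1,0],[0,0,0]]]'
python3 -m inch '[[-1,[0.1,0.5,0],[0,0,0]],[-1,[0.2,1,0],[0,0,0]]]'
python3 -m inch '[[-1,[0.1,0.5,0],[0,0,0]],[-1,[0.2,1,0],[0,0,0]]]'
python3 -m inch '[[-1,[0.1,0.5,0],[0,0,0]],[-1,[0.2,1,0],[0,0,0]]]'
python3 -m inch '[[-1,[0.1,0.5,0],[0,0,0]],[-1,[0.2,1,0],[0,0,0]]]'
python3 -m inch '[[-1,[0.1,0.5,0],[0,0,0]],[-1,[0.2,1,0],[0,0,0]]]'
python3 -m inch '[[-1,[0.1,0.5,0],[0,0,0]],[-1,[0.2,1,0],[0,0,0]],[-1,[0.2,1,0],[0,0,0]]]'
done | grep -E "^t:|tcp_pos"
python3 -c "
from h import *
goto(.525,.2495,.1)"
```

```text
t: 2.0
tcp_pos: [0.3494, -0.4781, 0.2305]
t: 2.2
tcp_pos: [0.3717, -0.3788, 0.231]
t: 2.4
tcp_pos: [0.3938, -0.2813, 0.2313]
t: 2.6
tcp_pos: [0.4159, -0.1838, 0.2313]
t: 2.8
tcp_pos: [0.438, -0.0863, 0.2314]
t: 3.0
tcp_pos: [0.46, 0.0114, 0.2314]
t: 3.3
tcp_pos: [0.483, 0.1141, 0.2314]
t 3.3 tcp [0.483  0.1141 0.2314] phi 156.23 tilt 0.14 F [-0.5 -0.8 -0.9] T [-0.02  0.05  0.04] gap 0.999 q6 -66.0
shift [0.162 1.405 1.317] az 0
```

```bash

python3 -m inch '[[-1,[0.1,0.5,0],[0,0,0]],[-1,[0.16,0.8,0.3],[0,0,0]],[-1,[0.16,1,0.6],[0,0,0]],[-1,[0.16,1,0.6],[0,0,0]]]'
python3 -m inch '[[-1,[0,0.4,0],[0,0,0]],[-1,[0,0.4,0.3],[0,0,0]],[-1,[0,0.4,0.6],[0,0,0]],[-1,[0,0.4,0.6],[0,0,0]],[-1,[0,0.4,0.6],[0,0,0]],[-1,[0,0.4,0.6],[0,0,0]]]'
python3 - <<'E'
from h import *
goto(.525,.2495,.035)
P={n:snapshot(n)[0] for n in C}
s,M,p=st();x,y,z=s["tcp_pos"];q={n:proj(n,[[x,y,z],[x,y,0.001],[x,y,.064]]) for n in C};print(q)
a=lambda p,x,y,w,h:cv2.resize(p[y:y+h,x:x+w],(400,300),interpolation=cv2.INTER_CUBIC)
g=np.hstack([a(P["side"],225,270,100,75),a(P["top"],160,240,100,75)])
cv2.imwrite("pics/a1.png",g)
E
```

```text
t: 3.7
tcp_pos: [0.5065, 0.2075, 0.1676]
tool_rot: [0.208, 0.978, -0.001, -0.003]
force: [-0.2, -0.9, 0.3]
finger_gap: 0.997
t: 4.3
tcp_pos: [0.5261, 0.2427, 0.1132]
tool_rot: [0.209, 0.978, 0.001, 0.001]
force: [0.5, 1.0, -0.1]
finger_gap: 1.0
t 4.3 tcp [0.5261 0.2427 0.1132] phi 155.88 tilt 0.18 F [ 0.5  1.  -0.1] T [-0.04  0.03  0.03] gap 1.0 q6 -52.1
shift [0.04  0.056 0.782] az 0
{'side': array([[276.0956914 , 291.77297787],
       [279.38365202, 339.9014236 ],
       [277.58371976, 313.55441029]]), 'top': array([[202.74728705, 268.39237034],
       [216.15168795, 277.54500352],
       [208.99953197, 272.66145366]])}
```

View pics/a1.png

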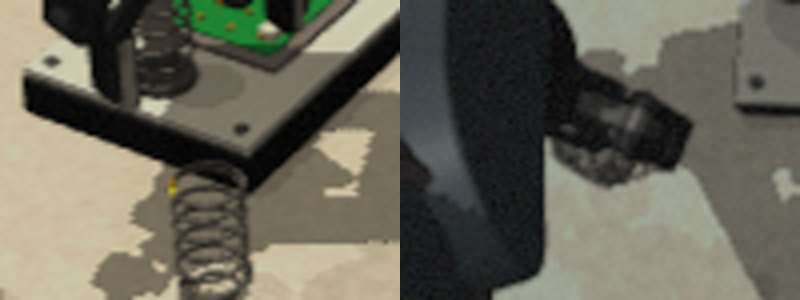

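```bash

python3 -m inch '[[-1,[0.03,0.05,0.3],[0,0,0]],[-1,[0.03,0.05,0.6],[0,0,0]],[-1,[0.03,0.05,0.78],[0,0,0]],[-1,[0.03,0.05,0.78],[0,0,0]],[-1,[0.03,0.05,0.78],[0,0,0]]]'
python3 -m inch '[[1,[0,0,0],[0,0,0]],[1,[0,0,0],[0,0,0]],[1,[0,0,0],[0,0,0]],[1,[0,0,0],[0,0,0]],[1,[0,0,0],[0,0,0]],[1,[0,0,0],[0,0,0]],[1,[0,0,0],[0,0,0]],[1,[0,0,0],[0,0,0]]]' 25
python3 - <<'E'
from h import *
goto(.525,.2495,.035)
P={n:snapshot(n)[0] for n in C}
a=lambda p,x,y,w,h:cv2.resize(p[y:y+h,x:x+w],(400,300),interpolation=cv2.INTER_CUBIC)
g=np.hstack([a(P["side"],235,285,80,60),a(P["top"],160,240,100,75)])
cv2.imwrite("pics/a2.png",g)
E
```

```text
t: 4.9
tcp_pos: [0.5248, 0.2491, 0.0342]
tool_rot: [0.208, 0.978, 0.0, 0.001]
force: [0.9, 0.9, 0.5]
finger_gap: 0.999
t: 5.7
tcp_pos: [0.5245, 0.2492, 0.0335]
tool_rot: [0.208, 0.978, 0.0, 0.0]
force: [1.6, 0.7, 1.9]
finger_gap: 0.41
t 5.7 tcp [0.5245 0.2492 0.0335] phi 155.96 tilt 0.05 F [1.6 0.7 1.9] T [ 0.1  -0.14  0.01] gap 0.41 q6 -51.6
shift [-0.003  0.005 -0.015] az 0
```

View pics/a2.png

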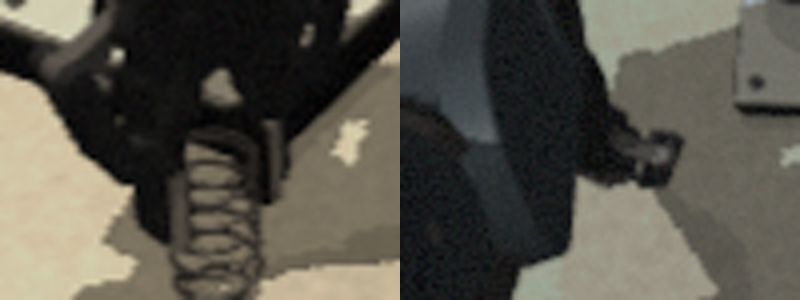

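```bash

python3 -m inch '[[1,[0,0,-0.2],[0,0,0]],[1,[0,0,-0.6],[0,0,0]],[1,[0,0,-1],[0,0,0]],[1,[0,0,-1],[0,0,0]],[1,[0,0,-1],[0,0,0]]]'
python3 -m inch '[[1,[0,0,-0.5],[0,0,0]],[1,[0,0,-0.6],[0,0,0]],[1,[0,0,-0.6],[0,0,0]],[1,[0,0,-0.6],[0,0,0]]]'
python3 - <<'E'
from h import *
goto(.5953,-.0257,.185)
P={};
for n in C: P[n],d=snapshot(n); np.savez(n+"1.npz",p=P[n],d=d)
s,M,p=st();x,y,z=s["tcp_pos"];
for n in C: print(n,proj(n,[[x,y,z],[x,y,z-.035],[x,y,z+.029]]))
a=lambda p,x,y,w,h:cv2.resize(p[y:y+h,x:x+w],(400,300),interpolation=cv2.INTER_CUBIC)
g=np.hstack([a(P["side"],235,235,80,60),a(P["top"],150,225,100,75)])
cv2.imwrite("pics/a3.png",g)
E
```

```text
t: 6.3
tcp_pos: [0.524, 0.249, 0.1339]
tool_rot: [0.208, 0.978, 0.0, 0.0]
force: [-0.3, -0.6, -2.3]
finger_gap: 0.415
t: 6.7
tcp_pos: [0.5227, 0.2486, 0.1916]
tool_rot: [0.208, 0.978, -0.001, -0.002]
force: [-0.2, 0.3, -1.7]
finger_gap: 0.414
t 6.7 tcp [0.5227 0.2486 0.1916] phi 155.96 tilt 0.21 F [-0.2  0.3 -1.7] T [0.01 0.03 0.03] gap 0.414 q6 -51.6
shift [-1.781 -2.209  0.066] az 0
side [[273.77558746 256.8866862 ]
 [274.93289878 273.84412172]
 [272.78339865 242.34869839]]
top [[188.32111988 262.80563798]
 [193.77427082 266.36483219]
 [183.4603601  259.63308907]]
```

View pics/a3.png

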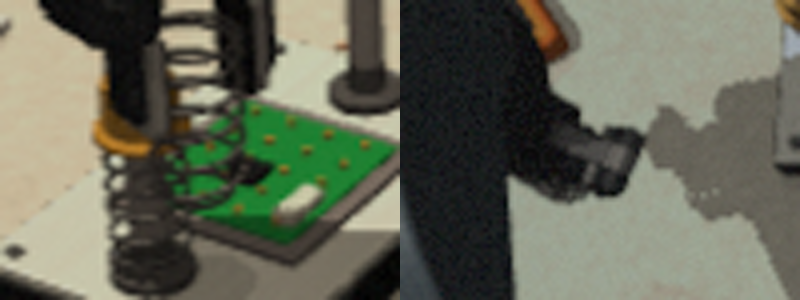

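```bash
python3 - <<'E'
from h import *
p0=np.load("side0.npz")["p"];p1=np.load("side1.npz")["p"]
g=np.hstack([cv2.resize(p[236:260,294:318],(390,390),interpolation=cv2.INTER_NEAREST) for p in(p0,p1)])
cv2.imwrite("pics/pin.png",g)
for p in(p0,p1): print(cv2.cvtColor(p,cv2.COLOR_BGR2LAB)[241:249,298:312,1])
ax=np.array([.5953,-.0257]);print(proj("side",[*ax,.056]))
# rod edges rows 225..248 from gray
g=cv2.cvtColor(p0,cv2.COLOR_BGR2GRAY)
for r in range(222,246,3): 
    row=np.where(g[r,298:318]<115)[0]+298; print(r,row.min(),row.max())
E
```

```text
[[126 127 127 126 126 126 127 130 130 129 130 129 129 129]
 [125 126 126 127 126 127 128 130 129 129 130 130 130 129]
 [127 126 126 126 131 133 131 131 130 129 129 130 129 128]
 [125 125 128 129 133 138 134 130 129 130 129 129 129 128]
 [122 123 123 125 126 126 127 129 130 129 129 131 130 127]
 [122 122 122 124 124 123 124 129 130 130 129 129 129 128]
 [122 123 124 124 122 123 124 129 130 129 130 129 129 129]
 [123 124 124 123 122 122 124 128 130 130 129 129 130 129]]
[[126 127 126 126 126 125 126 131 130 130 129 129 129 128]
 [125 126 126 126 127 127 128 130 129 129 130 129 129 128]
 [126 127 126 126 131 134 131 129 131 129 130 129 129 128]
 [124 126 128 129 133 138 135 130 130 129 129 130 130 127]
 [122 122 123 125 125 126 127 130 130 130 130 130 129 127]
 [122 123 123 124 124 123 124 129 130 129 130 129 130 128]
 [122 123 124 123 122 122 124 129 130 130 129 129 129 129]
 [123 124 123 123 123 122 124 128 130 129 129 130 129 128]]
[[307.5343368  244.83667682]]
222 304 310
225 304 310
228 304 310
231 304 310
234 304 310
237 304 310
240 305 311
243 305 311
```

View pics/pin.png

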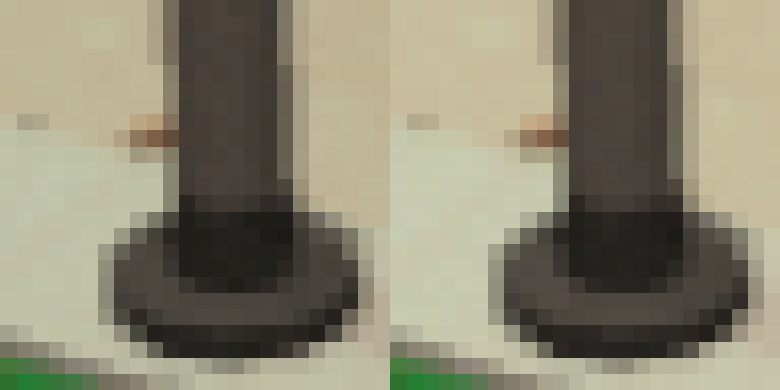

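```bash

python3 -m inch '[[1,[-0.2,-0.3,0],[0,0,0]],[1,[-0.5,-0.6,0],[0,0,0]],[1,[-0.8,-1,0],[0,0,0]]]'
python3 -m inch '[[1,[-0.3,-0.4,0],[0,0,0]],[1,[-0.6,-0.7,0],[0,0,0]],[1,[-0.8,-1,0],[0,0,0]],[1,[-0.8,-1,0],[0,0,0]],[1,[-0.8,-1,0],[0,0,0]]]' 35
python3 -c "
from h import *
goto(.5953,-.0257,.175)"
```

```text
t: 7.1
tcp_pos: [0.5561, 0.1249, 0.1918]
tool_rot: [0.207, 0.978, -0.0, -0.001]
force: [0.6, 0.4, -0.2]
finger_gap: 0.412
t: 7.6
tcp_pos: [0.5878, 0.0006, 0.1917]
tool_rot: [0.209, 0.978, 0.0, -0.002]
force: [-0.5, -0.4, -0.6]
finger_gap: 0.41
t 7.6 tcp [0.5878 0.0006 0.1917] phi 155.83 tilt 0.21 F [-0.5 -0.4 -0.6] T [-0.02 -0.03  0.01] gap 0.41 q6 -76.7
shift [-0.177 -0.209  0.167] az 0
```

```bash

python3 -m inch '[[1,[-0.18,-0.21,0.1],[0,0,0]],[1,[-0.18,-0.21,0.13],[0,0,0]],[1,[-0.18,-0.21,0.13],[0,0,0]],[1,[-0.18,-0.21,0.13],[0,0,0]],[1,[-0.18,-0.21,0.13],[0,0,0]]]'
python3 - <<'E'
from h import *
goto(.5953,-.0257,.175)
P={};
for n in C: P[n],d=snapshot(n); np.savez(n+"2.npz",p=P[n],d=d)
s,M,p=st();x,y,z=s["tcp_pos"];
for n in C: print(n,proj(n,[[x,y,z],[x,y,z-.0335],[x,y,z+.03],[.5953,-.0257,.122]]))
a=lambda p,x,y,w,h:cv2.resize(p[y:y+h,x:x+w],(400,300),interpolation=cv2.INTER_CUBIC)
g=np.hstack([a(P["side"],267,180,80,60),a(P["top"],300,190,80,60)])
cv2.imwrite("pics/a4.png",g)
E
```

```text
t: 8.1
tcp_pos: [0.5963, -0.0239, 0.1804]
tool_rot: [0.207, 0.978, 0.0, -0.0]
force: [0.1, -0.0, -1.5]
finger_gap: 0.41
t 8.1 tcp [ 0.5963 -0.0239  0.1804] phi 156.05 tilt 0.03 F [ 0.1 -0.  -1.5] T [ 0.1   0.02 -0.07] gap 0.41 q6 -79.1
shift [ 0.002 -0.02   0.054] az 0
side [[305.23366495 196.09193851]
 [305.67160578 209.72903745]
 [304.83091421 183.55062837]
 [306.74283393 219.57239743]]
top [[337.48872145 213.68765807]
 [337.21742853 218.72186861]
 [337.74923901 208.85339893]
 [337.73780233 222.83317757]]
```

View pics/a4.png

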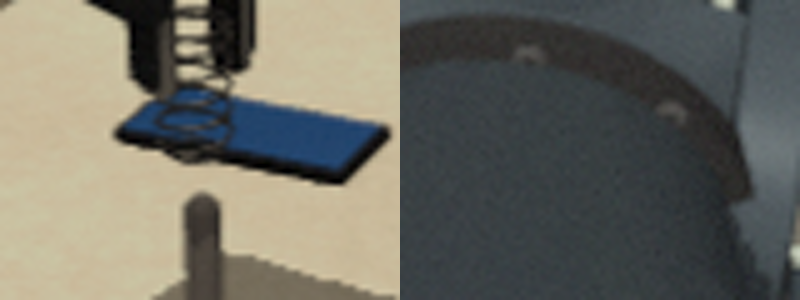

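```bash
python3 - <<'E'
from h import *
p=np.load("side2.npz")["p"]
g=cv2.resize(p[185:235,280:340],(780,650)[:2],interpolation=cv2.INTER_NEAREST)[:600]
cv2.imwrite("pics/z4.png",g)
b=proj("side",[.5953,-.0257,.13])[0]
for d in np.eye(3)*.001: print(proj("side",np.array([.5953,-.0257,.13])+d)[0]-b)
E
```

```text
[-0.39617108 -0.07669861]
[-0.19451208  0.1814272 ]
[-0.01240195 -0.39586237]
```

View pics/z4.png

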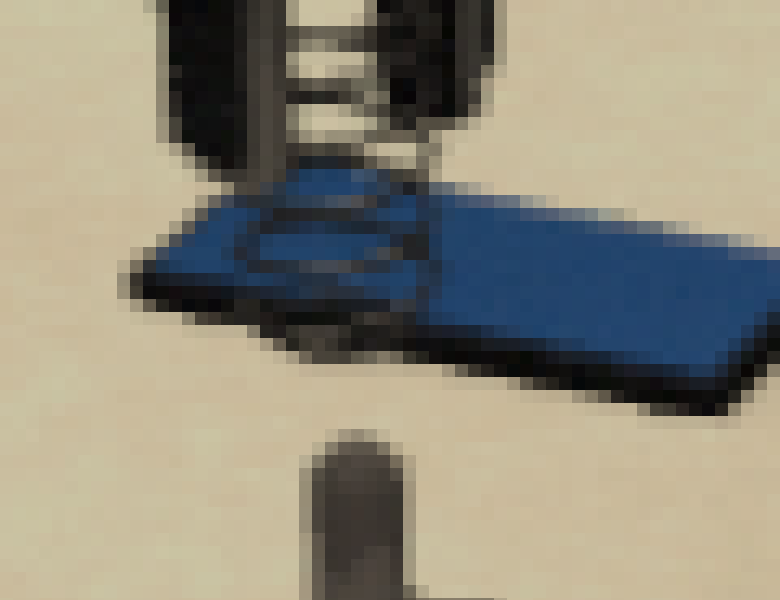

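```bash

python3 -m inch '[[1,[0.017,-0.02,0.1],[0,0,0]],[1,[0.017,-0.02,0.2],[0,0,0]],[1,[0.017,-0.02,0.25],[0,0,0]],[1,[0.017,-0.02,0.3],[0,0,0]],[1,[0.017,-0.02,0.3],[0,0,0]],[1,[0.017,-0.02,0.3],[0,0,0]]]'
python3 -c "
from h import *
goto(.5939,-.0251,.140)"
```

```text
t: 8.8
tcp_pos: [0.5943, -0.0265, 0.1501]
tool_rot: [0.208, 0.978, 0.0, -0.0]
force: [-1.2, 0.2, -0.1]
finger_gap: 0.412
t 8.8 tcp [ 0.5943 -0.0265  0.1501] phi 155.95 tilt 0.02 F [-1.2  0.2 -0.1] T [-0.01  0.01  0.04] gap 0.412 q6 -79.3
shift [0.01  0.011 0.101] az 0
```

```bash

python3 -m inch '[[1,[0,0,0.05],[0,0,0]],[1,[0,0,0.1],[0,0,0]],[1,[0,0,0.1],[0,0,0]]]'
python3 -m inch '[[1,[0,0,0.05],[0,0,0]],[1,[0,0,0.1],[0,0,0]],[1,[0,0,0.1],[0,0,0]]]'
python3 - <<'E'
from h import *
goto(.5939,-.0251,.140)
P={};
for n in ["side"]: P[n],d=snapshot(n); np.savez(n+"3.npz",p=P[n],d=d)
goto(.5939,-.0251,.140)
g=cv2.resize(P["side"][190:250,280:340],(600,600),interpolation=cv2.INTER_NEAREST)
cv2.imwrite("pics/a5.png",g)
E
```

```text
t: 9.1
tcp_pos: [0.594, -0.0264, 0.1396]
tool_rot: [0.208, 0.978, -0.0, -0.0]
force: [0.0, -1.0, -1.5]
finger_gap: 0.41
t: 9.4
tcp_pos: [0.594, -0.0264, 0.1295]
tool_rot: [0.208, 0.978, -0.0, -0.0]
force: [-0.2, -0.2, -1.0]
finger_gap: 0.41
t 9.4 tcp [ 0.594  -0.0264  0.1295] phi 155.96 tilt 0.05 F [-0.2 -0.2 -1. ] T [-0.08 -0.09 -0.02] gap 0.41 q6 -79.3
shift [ 0.007  0.012 -0.105] az 0
t 9.45 tcp [ 0.5942 -0.0265  0.1298] phi 155.96 tilt 0.03 F [ 0.2 -1.3 -0.1] T [-0.03 -0.08 -0.03] gap 0.408 q6 -79.3
shift [ 0.008  0.011 -0.102] az 0
```

View pics/a5.png

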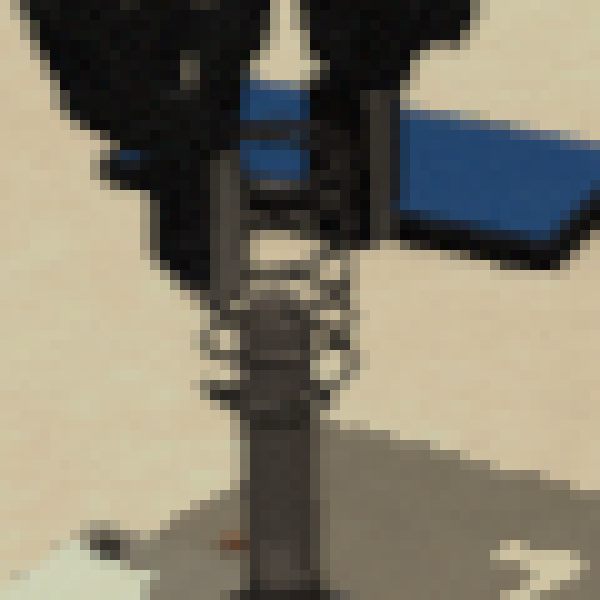

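The side view shows the rod threaded through the spring, with its tip at about (307,220) inside the coils. There is no side force. I lower on.

```bash

python3 -m inch '[[1,[0,0,0.08],[0,0,0]],[1,[0,0,0.16],[0,0,0]],[1,[0,0,0.24],[0,0,0]],[1,[0,0,0.32],[0,0,0]],[1,[0,0,0.34],[0,0,0]],[1,[0,0,0.34],[0,0,0]]]'
python3 -m inch '[[1,[0,0,0.03],[0,0,0]],[1,[0,0,0.03],[0,0,0]]]'
python3 -m inch '[[1,[0,0,0.02],[0,0,0]],[1,[0,0,0.02],[0,0,0]]]'
python3 -c "
from h import *
goto(.5939,-.0251,.090)"
```

```text
t: 10.05
tcp_pos: [0.5941, -0.0265, 0.0956]
tool_rot: [0.208, 0.978, -0.0, -0.0]
force: [0.8, 0.4, -0.6]
finger_gap: 0.41
t: 10.25
tcp_pos: [0.5941, -0.0264, 0.0931]
tool_rot: [0.208, 0.978, 0.0, -0.0]
force: [-0.2, -0.9, 0.1]
finger_gap: 0.413
t: 10.45
tcp_pos: [0.5943, -0.0264, 0.0914]
tool_rot: [0.208, 0.978, 0.0, 0.0]
force: [0.1, 0.6, -0.4]
finger_gap: 0.409
t 10.45 tcp [ 0.5943 -0.0264  0.0914] phi 155.96 tilt 0.01 F [ 0.1  0.6 -0.4] T [-0.03 -0.01  0.03] gap 0.409 q6 -79.3
shift [0.009 0.01  0.014] az 0
```

```bash

python3 -m inch '[[1,[0,0,0.02],[0,0,0]],[1,[0,0,0.02],[0,0,0]]]'
python3 -m inch '[[1,[0,0,0.02],[0,0,0]],[1,[0,0,0.02],[0,0,0]]]'
python3 -c "
from h import *
goto(.5939,-.0251,.090)"
```

```text
t: 10.65
tcp_pos: [0.5944, -0.0264, 0.0896]
tool_rot: [0.208, 0.978, 0.0, 0.0]
force: [-0.6, -0.4, 3.3]
finger_gap: 0.414
t: 10.85
tcp_pos: [0.5945, -0.0265, 0.0878]
tool_rot: [0.208, 0.978, 0.0, 0.0]
force: [-0.7, -0.7, 4.9]
finger_gap: 0.411
t 10.85 tcp [ 0.5945 -0.0265  0.0878] phi 155.96 tilt 0.04 F [-0.7 -0.7  4.9] T [0.01 0.16 0.03] gap 0.411 q6 -79.3
shift [ 0.011  0.01  -0.022] az 0
```

```bash
(
python3 -m inch '[[1,[0,0.001,0],[0,0,0.011]],[1,[0,0.001,0],[0,0,0.011]]]'
python3 -m inch '[[1,[0,0.001,0],[0,0,0.011]],[1,[0,0.001,0],[0,0,0.011]]]'
python3 -m inch '[[1,[0,0.001,0],[0,0,0.011]],[1,[0,0.001,0],[0,0,0.011]]]' ) | grep -E "force|tcp_"
python3 -c "
from h import *
goto(.5939,-.0251,.090)"
```

```text
tcp_pos: [0.5947, -0.0262, 0.0879]
force: [-0.3, 0.8, 4.8]
tcp_pos: [0.595, -0.0262, 0.088]
force: [0.1, 0.0, 5.1]
tcp_pos: [0.595, -0.0263, 0.0879]
force: [0.2, -0.8, 5.1]
t 11.45 tcp [ 0.595  -0.0263  0.0879] phi 144.06 tilt 0.1 F [ 0.2 -0.8  5.1] T [-0.17  0.1  -0.02] gap 0.41 q6 -67.3
shift [ 0.016  0.003 -0.021] az 0
```

Opening is at about world 18°. Continue.

```bash
(
python3 -m inch '[[1,[0,0.001,0],[0,0,0.011]],[1,[0,0.001,0],[0,0,0.011]]]'
python3 -m inch '[[1,[0,0.001,0],[0,0,0.011]],[1,[0,0.001,0],[0,0,0.011]]]'
python3 -m inch '[[1,[0,0.001,0],[0,0,0.011]],[1,[0,0.001,0],[0,0,0.011]]]' ) | grep -E "force|tcp_"
python3 -c "
from h import *
goto(.5939,-.0251,.090)"
```

```text
tcp_pos: [0.5942, -0.0261, 0.0869]
force: [-0.4, -0.4, -0.1]
tcp_pos: [0.5943, -0.0261, 0.0868]
force: [0.4, 0.2, -1.0]
tcp_pos: [0.5944, -0.026, 0.0869]
force: [-0.6, -0.1, -0.4]
t 12.05 tcp [ 0.5944 -0.026   0.0869] phi 132.33 tilt 0.03 F [-0.6 -0.1 -0.4] T [-0.07 -0.01  0.02] gap 0.411 q6 -55.6
shift [ 0.01   0.002 -0.031] az 0
```

```bash
(
python3 -m inch '[[1,[0,0,0.02],[0,0,0]],[1,[0,0,0.02],[0,0,0]]]'
python3 -m inch '[[1,[0,0,0.03],[0,0,0]],[1,[0,0,0.03],[0,0,0]]]' ) | grep -E "force|tcp_"
python3 -c "
from h import *
goto(.5939,-.0251,.090)"
```

```text
tcp_pos: [0.5944, -0.0259, 0.0849]
force: [0.6, -0.2, -0.5]
tcp_pos: [0.5945, -0.026, 0.0819]
force: [0.2, -1.0, -0.5]
t 12.45 tcp [ 0.5945 -0.026   0.0819] phi 132.23 tilt 0.03 F [ 0.2 -1.  -0.5] T [-0.08 -0.04 -0.02] gap 0.408 q6 -55.5
shift [ 0.01   0.002 -0.081] az 0
```

```bash
(
python3 -m inch '[[1,[0,0,0.03],[0,0,0]],[1,[0,0,0.03],[0,0,0]]]'
python3 -m inch '[[1,[0,0,0.02],[0,0,0]],[1,[0,0,0.02],[0,0,0]]]' ) | grep -E "force|tcp_"
python3 -c "
from h import *
goto(.5939,-.0251,.090)"
```

```text
tcp_pos: [0.5947, -0.0259, 0.0793]
force: [-0.6, 0.4, 1.3]
tcp_pos: [0.5947, -0.0259, 0.0776]
force: [-0.7, 0.6, 3.9]
t 12.85 tcp [ 0.5947 -0.0259  0.0776] phi 132.2 tilt 0.02 F [-0.7  0.6  3.9] T [0.   0.12 0.01] gap 0.412 q6 -55.5
shift [ 0.012 -0.001 -0.124] az 0
```

```bash
(
python3 -m inch '[[1,[0,0.002,0],[0,0,0.018]],[1,[0,0.004,0],[0,0,0.036]],[1,[-0.001,0.006,0],[0,0,0.054]],[1,[-0.002,0.008,0],[0,0,0.072]],[1,[-0.002,0.008,0],[0,0,0.072]]]'
python3 -m inch '[[1,[0,0.001,0],[0,0,0.012]],[1,[0,0.001,0],[0,0,0.012]]]' 
python3 -m inch '[[1,[0,0.001,0],[0,0,0.012]],[1,[0,0.001,0],[0,0,0.012]]]' 
python3 -m inch '[[1,[0,0.001,0],[0,0,0.012]],[1,[0,0.001,0],[0,0,0.012]]]' ) | grep -E "force|tcp_"
python3 -c "
from h import *
goto(.5939,-.0251,.090)"
```

```text
tcp_pos: [0.5963, -0.0259, 0.078]
force: [0.4, -1.4, 4.3]
tcp_pos: [0.5964, -0.0258, 0.0779]
force: [1.2, -0.2, 3.7]
tcp_pos: [0.5964, -0.0258, 0.0777]
force: [2.6, -0.5, 4.8]
tcp_pos: [0.5963, -0.0257, 0.0776]
force: [3.0, 0.4, 3.5]
t 13.95 tcp [ 0.5963 -0.0257  0.0776] phi 93.49 tilt 0.09 F [3.  0.4 3.5] T [-0.02 -0.38  0.04] gap 0.408 q6 -16.7
shift [ 0.007 -0.023 -0.124] az 0
```

```bash
(
python3 -m inch '[[1,[0,0.006,0],[0,0,0.012]],[1,[0,0.006,0],[0,0,0.012]]]' 
python3 -m inch '[[1,[0,0.003,0],[0,0,0.012]],[1,[0,0.003,0],[0,0,0.012]]]' 
python3 -m inch '[[1,[0,0.002,0],[0,0,0.012]],[1,[0,0.002,0],[0,0,0.012]]]' ) | grep -E "force|tcp_"
python3 -c "
from h import *
goto(.5939,-.0251,.090)"
```

```text
tcp_pos: [0.5965, -0.0256, 0.0775]
force: [1.7, -1.0, 4.3]
tcp_pos: [0.5966, -0.0256, 0.0774]
force: [1.6, 0.2, 4.8]
tcp_pos: [0.5965, -0.0256, 0.0773]
force: [0.6, -0.6, 4.2]
t 14.55 tcp [ 0.5965 -0.0256  0.0773] phi 80.57 tilt 0.03 F [ 0.6 -0.6  4.2] T [-0.2  -0.11  0.01] gap 0.41 q6 -3.7
shift [ 0.001 -0.026 -0.127] az 0
```

```bash
(
python3 -m inch '[[1,[0,0.001,0],[0,0,0.012]],[1,[0,0.001,0],[0,0,0.012]]]' 
python3 -m inch '[[1,[0,0.001,0],[0,0,0.012]],[1,[0,0.001,0],[0,0,0.012]]]' 
python3 -m inch '[[1,[0,0.001,0],[0,0,0.012]],[1,[0,0.001,0],[0,0,0.012]]]' ) | grep -E "force|tcp_"
python3 -c "
from h import *
goto(.5939,-.0251,.090)"
```

```text
tcp_pos: [0.5955, -0.0254, 0.0764]
force: [0.7, 0.6, 1.4]
tcp_pos: [0.5957, -0.0254, 0.0764]
force: [0.4, -0.5, -0.8]
tcp_pos: [0.596, -0.0254, 0.0766]
force: [0.9, -0.5, -1.2]
t 15.15 tcp [ 0.596  -0.0254  0.0766] phi 67.61 tilt 0.15 F [ 0.9 -0.5 -1.2] T [-0.17 -0.04 -0.04] gap 0.414 q6 9.2
shift [-0.005 -0.02  -0.134] az 0
```

```bash
(
python3 -m inch '[[1,[0,0,0.02],[0,0,0]],[1,[0,0,0.02],[0,0,0]]]' 
python3 -m inch '[[1,[0,0,0.03],[0,0,0]],[1,[0,0,0.03],[0,0,0]]]' 
python3 -m inch '[[1,[0,0,0.02],[0,0,0]],[1,[0,0,0.02],[0,0,0]]]' 
python3 -m inch '[[1,[0,0,0.02],[0,0,0]],[1,[0,0,0.02],[0,0,0]]]' ) | grep -E "force|tcp_"
python3 -c "
from h import *
goto(.5939,-.0251,.090)"
```

```text
tcp_pos: [0.5963, -0.0254, 0.0747]
force: [0.3, -0.8, 0.1]
tcp_pos: [0.5966, -0.0254, 0.0718]
force: [0.3, 0.6, -1.2]
tcp_pos: [0.597, -0.0256, 0.0702]
force: [-0.3, -0.1, 0.6]
tcp_pos: [0.5971, -0.0256, 0.0686]
force: [-0.9, -0.1, 3.7]
t 15.95 tcp [ 0.5971 -0.0256  0.0686] phi 67.4 tilt 0.01 F [-0.9 -0.1  3.7] T [-0.06  0.18 -0.01] gap 0.407 q6 9.4
shift [-0.008 -0.031 -0.214] az 0
```

```bash
(
python3 -m inch '[[1,[0,0,0.02],[0,0,0]],[1,[0,0,0.02],[0,0,0]],[1,[0,0,0.02],[0,0,0]]]' ) | grep -E "force|tcp_"
python3 - <<'E'
from h import *
for i in range(3): 
  p,d=snapshot("side"); goto(.5939,-.0251,.090)
np.savez("side4.npz",p=p,d=d)
g=cv2.resize(p[200:270,270:340],(600,600),interpolation=cv2.INTER_NEAREST)
cv2.imwrite("pics/a6.png",g)
E
```

```text
tcp_pos: [0.5971, -0.0256, 0.067]
force: [-2.0, -0.4, 5.8]
t 16.3 tcp [ 0.5971 -0.0256  0.067 ] phi 67.4 tilt 0.02 F [-2.   0.2  6.2] T [ 0.01  0.28 -0.07] gap 0.411 q6 9.4
shift [-0.008 -0.031 -0.23 ] az 0
t 16.35 tcp [ 0.5971 -0.0255  0.0671] phi 67.41 tilt 0.03 F [-0.9  0.1  6.8] T [-0.    0.36 -0.01] gap 0.41 q6 9.4
shift [-0.008 -0.031 -0.229] az 0
t 16.4 tcp [ 0.5971 -0.0256  0.067 ] phi 67.4 tilt 0.02 F [-1.7 -0.3  7.4] T [0.06 0.33 0.  ] gap 0.408 q6 9.4
shift [-0.008 -0.031 -0.23 ] az 0
```

View pics/a6.png

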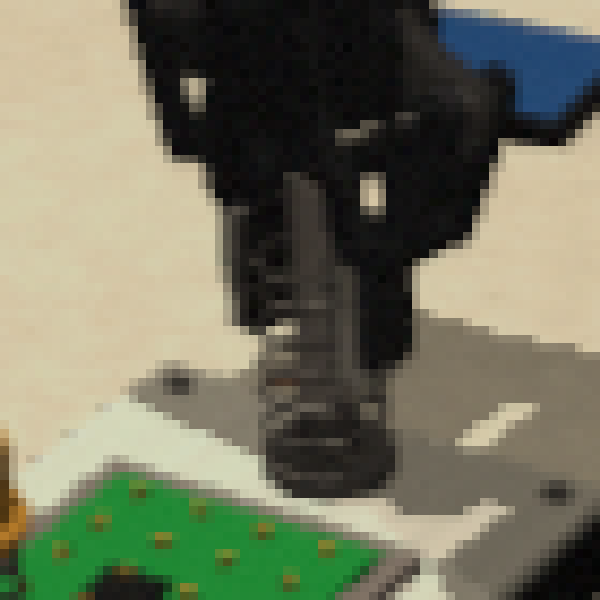

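```bash
(
python3 -m inch '[[1,[-0.003,-0.007,-0.02],[0,0,0]],[1,[-0.003,-0.007,-0.02],[0,0,0]],[1,[-0.003,-0.007,-0.02],[0,0,0]]]'
python3 -m inch '[[1,[-0.002,-0.004,0],[0,0,0]],[1,[-0.002,-0.004,0],[0,0,0]]]'
python3 -m inch '[[1,[0,0,0.03],[0,0,0]],[1,[0,0,0.03],[0,0,0]],[1,[0,0,0.03],[0,0,0]]]' ) | grep -E "force|tcp_"
python3 -c "
from h import *
for i in range(3): 
  p,d=snapshot('side'); goto(.5939,-.0251,.090)"
```

```text
tcp_pos: [0.5969, -0.0257, 0.0685]
force: [0.0, 0.2, 3.1]
tcp_pos: [0.5967, -0.0258, 0.0685]
force: [2.1, -0.2, 3.6]
tcp_pos: [0.5967, -0.0258, 0.066]
force: [0.8, -0.0, 7.8]
t 17.25 tcp [ 0.5968 -0.0258  0.0661] phi 67.39 tilt 0.13 F [0.7 0.7 7.4] T [ 0.01 -0.08  0.03] gap 0.413 q6 9.4
shift [-0.005 -0.029 -0.239] az 0
t 17.3 tcp [ 0.5967 -0.0258  0.066 ] phi 67.4 tilt 0.12 F [1.3 0.2 7. ] T [ 0.02 -0.11  0.07] gap 0.411 q6 9.4
shift [-0.005 -0.028 -0.24 ] az 0
t 17.35 tcp [ 0.5968 -0.0258  0.0661] phi 67.4 tilt 0.13 F [ 0.6 -0.8  7.4] T [ 0.05 -0.12 -0.03] gap 0.41 q6 9.4
shift [-0.005 -0.028 -0.239] az 0
```

```bash
(
python3 -m inch '[[1,[0,0,-0.02],[0,0,0]],[1,[0,0,-0.035],[0,0,0]],[1,[0,0,-0.035],[0,0,0]]]'
python3 -m inch '[[-0.2,[0,0,0],[0,0,0]],[-0.6,[0,0,0],[0,0,0]],[-1,[0,0,0],[0,0,0]],[-1,[0,0,0],[0,0,0]],[-1,[0,0,0],[0,0,0]],[-1,[0,0,0],[0,0,0]],[-1,[0,0,-0.3],[0,0,0]],[-1,[0,0,-0.7],[0,0,0]],[-1,[0,0,-1],[0,0,0]],[-1,[0,0,-1],[0,0,0]]]' ) | grep -E "force|tcp_|gap"
python3 - <<'E'
from h import *
goto(.4695,-.263,.12)
p,d=snapshot("side");np.savez("side5.npz",p=p,d=d)
g=np.hstack([cv2.resize(p[210:270,270:330],(400,400),interpolation=cv2.INTER_NEAREST),cv2.resize(p[235:300,230:295],(400,400),interpolation=cv2.INTER_NEAREST)])
cv2.imwrite("pics/a7.png",g)
E
```

```text
tcp_pos: [0.5962, -0.0257, 0.0689]
force: [1.9, 0.4, 3.3]
finger_gap: 0.408
tcp_pos: [0.599, -0.0262, 0.1736]
force: [0.5, 0.2, -1.0]
finger_gap: 0.999
t 18.65 tcp [ 0.599  -0.0262  0.1736] phi 67.41 tilt 0.58 F [ 0.5  0.2 -1. ] T [ 0.01 -0.06 -0.04] gap 0.999 q6 9.4
shift [-2.684 -0.292  0.528] az 0
```

View pics/a7.png

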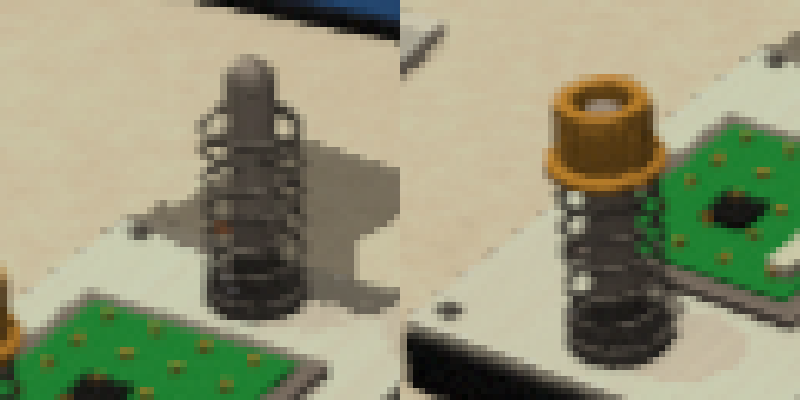

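```bash
(
python3 -m inch '[[-1,[-0.3,0,0],[0,0,0]],[-1,[-0.7,-0.1,0],[0,0,0]],[-1,[-1,-0.1,0],[0,0,0]]]'
python3 -m inch '[[-1,[-0.4,0,0],[0,0,0]],[-1,[-0.8,-0.1,0],[0,0,0]],[-1,[-1,-0.1,0],[0,0,0]]]'
python3 -m inch '[[-1,[-0.4,-0.09,0.3],[0,0,0]],[-1,[-0.66,-0.09,0.6],[0,0,0]],[-1,[-0.66,-0.09,0.8],[0,0,0]],[-1,[-0.66,-0.09,0.8],[0,0,0]],[-1,[-0.66,-0.09,0.8],[0,0,0]]]'
 ) | grep -E "force|tcp_|gap"
python3 - <<'E'
from h import *
goto(.4695,-.263,.008)
p,d=snapshot("side");np.savez("side6.npz",p=p,d=d)
g=np.hstack([cv2.resize(p[180:240,355:415],(400,400),interpolation=cv2.INTER_NEAREST)])
cv2.imwrite("pics/a8.png",g)
E
```

```text
tcp_pos: [0.5451, -0.1141, 0.167]
force: [0.0, -0.3, 0.3]
finger_gap: 1.001
tcp_pos: [0.4973, -0.2038, 0.167]
force: [-0.6, -0.2, 0.1]
finger_gap: 1.0
tcp_pos: [0.4661, -0.2593, 0.0879]
force: [0.3, -0.5, 0.5]
finger_gap: 1.001
t 19.8 tcp [ 0.4661 -0.2593  0.0879] phi 67.4 tilt 0.18 F [ 0.3 -0.5  0.5] T [0.05 0.   0.01] gap 1.001 q6 -18.5
shift [-0.022  0.048  0.799] az 0
```

View pics/a8.png

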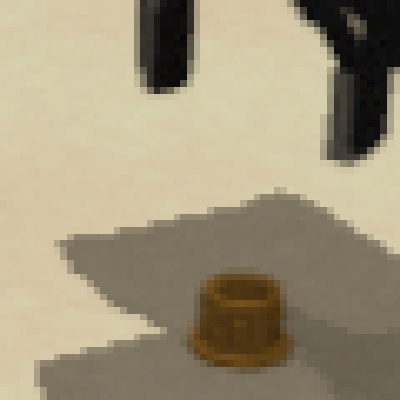

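```bash
(
python3 -m inch '[[-1,[-0.022,0.048,0.4],[0,0,0]],[-1,[-0.022,0.048,0.7],[0,0,0]],[-1,[-0.022,0.048,0.81],[0,0,0]],[-1,[-0.022,0.048,0.81],[0,0,0]]]'
python3 -m inch '[[0,[0,0,0],[0,0,0]],[1,[0,0,0],[0,0,0]],[1,[0,0,0],[0,0,0]],[1,[0,0,0],[0,0,0]],[1,[0,0,0],[0,0,0]],[1,[0,0,0],[0,0,0]],[1,[0,0,0],[0,0,0]],[1,[0,0,0],[0,0,0]]]' 20
 ) | grep -E "force|tcp_|gap"
python3 - <<'E'
from h import *
goto(.4695,-.263,.007)
p,d=snapshot("side");np.savez("side6.npz",p=p,d=d)
g=np.hstack([cv2.resize(p[190:250,360:420],(400,400),interpolation=cv2.INTER_NEAREST)])
cv2.imwrite("pics/a9.png",g)
E
```

```text
tcp_pos: [0.4703, -0.263, 0.0074]
force: [-1.2, 0.4, -0.8]
finger_gap: 1.0
tcp_pos: [0.4709, -0.2643, 0.009]
force: [-0.3, 0.7, 4.7]
finger_gap: 0.362
t 21.05 tcp [ 0.4709 -0.2643  0.009 ] phi 67.38 tilt 0.11 F [-0.3  0.7  4.7] T [ 0.07  0.05 -0.04] gap 0.362 q6 -18.6
shift [ 0.007 -0.018  0.02 ] az 0
```

View pics/a9.png

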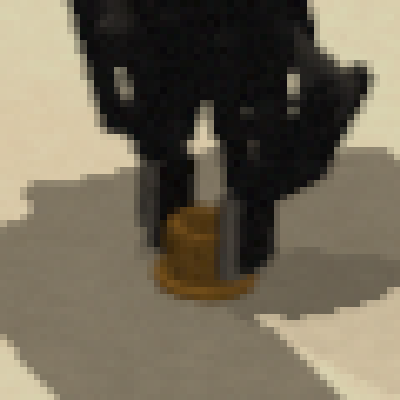

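```bash
(
python3 -m inch '[[-0.3,[0,0,-0.03],[0,0,0]],[-0.3,[0,0,-0.03],[0,0,0]],[-0.3,[0,0,-0.03],[0,0,0.02]],[-0.3,[0,0,-0.03],[0,0,0.04]],[-0.3,[0,0,-0.03],[0,0,0.063]],[-0.3,[0,0,-0.03],[0,0,0.086]],[-0.3,[0,0,-0.03],[0,0,0.11]],[-0.3,[0,0,-0.03],[0,0,0.13]],[-0.3,[0,0,-0.03],[0,0,0.153]],[-0.3,[0,0,-0.03],[0,0,0.176]],[-0.3,[0,0,-0.03],[0,0,0.2]],[-0.3,[0,0,-0.03],[0,0,0.22]],[-0.3,[0,0,-0.03],[0,0,0.24]],[-0.3,[0,0,-0.03],[0,0,0.25]],[-0.3,[0,0,-0.03],[0,0,0.25]]]'
python3 -m inch '[[1,[0,0,0],[0,0,0]],[1,[0,0,0],[0,0,0]],[1,[0,0,0],[0,0,0]],[1,[0,0,0],[0,0,0]],[1,[0,0,0],[0,0,0]],[1,[0,0,0],[0,0,0]]]' 40
 ) | grep -E "force|tcp_|gap"
python3 - <<'E'
from h import *
goto(.4709,-.2643,.1)
E
```

```text
tcp_pos: [0.4703, -0.2639, 0.0108]
force: [0.6, 0.3, 0.7]
finger_gap: 0.649
tcp_pos: [0.4705, -0.264, 0.0111]
force: [-1.8, -0.4, 5.8]
finger_gap: 0.35
t 23.2 tcp [ 0.4705 -0.264   0.0111] phi -22.59 tilt 0.02 F [-1.8 -0.4  5.8] T [-0.04  0.1  -0.01] gap 0.35 q6 71.4
shift [ 0.005  0.001 -0.889] az 0
```

```bash
(
python3 -m inch '[[1,[0,0,-0.1],[0,0,0]],[1,[0,0,-0.4],[0,0,0]],[1,[0,0,-0.8],[0,0,0]],[1,[0,0,-1],[0,0,0]],[1,[0,0,-1],[0,0,0]]]'
python3 -m inch '[[1,[0,0,-0.4],[0,0,0]],[1,[0,0,-0.8],[0,0,0]],[1,[0,0,-0.8],[0,0,0]],[1,[0,0,-0.8],[0,0,0]]]'
 ) | grep -E "force|tcp_|gap"
python3 - <<'E'
from h import *
goto(.5955,-.0265,.18)
p,d=snapshot("side");np.savez("side7.npz",p=p,d=d)
s,M,ph=st();x,y,z=s["tcp_pos"];print(proj("side",[[x,y,z],[x,y,z-.01]]))
g=np.hstack([cv2.resize(p[120:200,350:430],(500,500),interpolation=cv2.INTER_NEAREST)])
cv2.imwrite("pics/b1.png",g)
E
```

```text
tcp_pos: [0.4721, -0.2652, 0.1138]
force: [0.9, -0.9, -0.9]
finger_gap: 0.354
tcp_pos: [0.4701, -0.2637, 0.1904]
force: [0.7, 0.2, -2.1]
finger_gap: 0.35
t 24.1 tcp [ 0.4701 -0.2637  0.1904] phi -22.6 tilt 0.02 F [ 0.7  0.2 -2.1] T [ 0.05 -0.01  0.02] gap 0.35 q6 71.4
shift [ 0.246 -2.671  0.104] az 0
[[393.90362464 164.33565564]
 [393.69031348 168.14060808]]
```

View pics/b1.png

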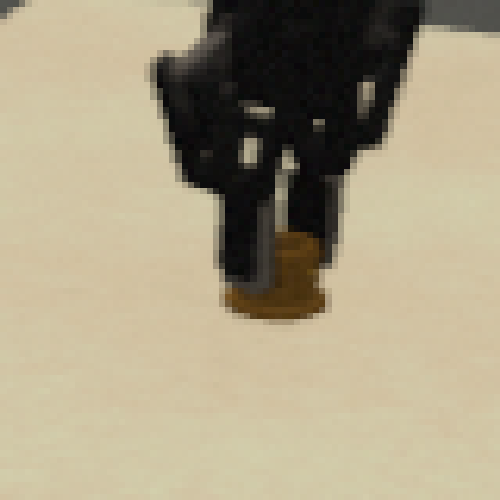

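```bash
(
python3 -m inch '[[1,[0.03,-0.3,0],[0,0,0]],[1,[0.06,-0.7,0],[0,0,0]],[1,[0.09,-1,0],[0,0,0]]]'
python3 -m inch '[[1,[0.03,-0.4,0],[0,0,0]],[1,[0.06,-0.8,0],[0,0,0]],[1,[0.09,-1,0],[0,0,0]]]'
python3 -m inch '[[1,[0.03,-0.3,0],[0,0,0]],[1,[0.06,-0.5,0],[0,0,0]],[1,[0.07,-0.66,0],[0,0,0]],[1,[0.07,-0.66,0],[0,0,0]],[1,[0.07,-0.66,0],[0,0,0]],[1,[0.07,-0.66,0],[0,0,0]]]'
 ) | grep -E "force|tcp_|gap"
python3 - <<'E'
from h import *
goto(.596,-.027,.14)
E
```

```text
tcp_pos: [0.5159, -0.1728, 0.1881]
force: [-0.2, 0.5, -1.1]
finger_gap: 0.355
tcp_pos: [0.563, -0.0827, 0.1879]
force: [-0.6, -0.6, -0.5]
finger_gap: 0.352
tcp_pos: [0.5949, -0.0288, 0.1902]
force: [1.0, -0.5, -1.4]
finger_gap: 0.348
t 25.35 tcp [ 0.5949 -0.0288  0.1902] phi -22.66 tilt 0.1 F [ 1.  -0.5 -1.4] T [ 0.04  0.   -0.03] gap 0.348 q6 99.2
shift [ 0.004 -0.021  0.502] az 0
```

```bash
(
python3 -m inch '[[1,[0.004,-0.02,0.2],[0,0,0]],[1,[0.004,-0.02,0.4],[0,0,0]],[1,[0.004,-0.02,0.5],[0,0,0]],[1,[0.004,-0.02,0.5],[0,0,0]],[1,[0.004,-0.02,0.5],[0,0,0]]]'
 ) | grep -E "force|tcp_|gap"
python3 - <<'E'
from h import *
goto(.596,-.027,.13)
p,d=snapshot("side");np.savez("side8.npz",p=p,d=d)
g=np.hstack([cv2.resize(p[180:240,280:340],(600,600),interpolation=cv2.INTER_NEAREST)])
cv2.imwrite("pics/b2.png",g)
E
```

```text
tcp_pos: [0.597, -0.0269, 0.1412]
force: [-0.4, -0.6, -0.8]
finger_gap: 0.351
t 25.85 tcp [ 0.597  -0.0269  0.1412] phi -22.64 tilt 0.03 F [-0.4 -0.6 -0.8] T [ 0.   -0.02  0.01] gap 0.351 q6 99.4
shift [-0.009  0.005  0.112] az 0
```

View pics/b2.png

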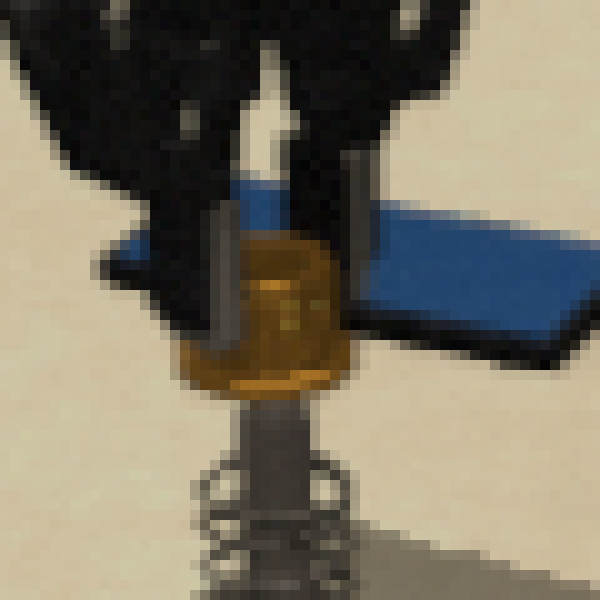

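```bash
(
python3 -m inch '[[1,[-0.012,0.01,0.06],[0,0,0]],[1,[-0.012,0.01,0.1],[0,0,0]],[1,[-0.012,0.01,0.13],[0,0,0]],[1,[-0.012,0.01,0.13],[0,0,0]]]'
python3 -m inch '[[1,[0,0,0.05],[0,0,0]],[1,[0,0,0.06],[0,0,0]],[1,[0,0,0.06],[0,0,0]]]'
 ) | grep -E "force|tcp_|gap"
python3 - <<'E'
from h import *
goto(.596,-.027,.13)
E
```

```text
tcp_pos: [0.595, -0.0266, 0.1273]
force: [-0.1, -0.0, -1.7]
finger_gap: 0.348
tcp_pos: [0.5952, -0.0266, 0.1215]
force: [0.1, 0.3, -0.4]
finger_gap: 0.349
t 26.6 tcp [ 0.5952 -0.0266  0.1215] phi -22.6 tilt 0.04 F [ 0.1  0.3 -0.4] T [ 0.05 -0.03 -0.01] gap 0.349 q6 99.3
shift [ 0.009 -0.    -0.085] az 0
```

```bash
(
python3 -m inch '[[1,[0,0,0.05],[0,0,0]],[1,[0,0,0.07],[0,0,0]],[1,[0,0,0.07],[0,0,0]]]'
python3 -m inch '[[1,[0,0,0.02],[0,0,0]],[1,[0,0,0.03],[0,0,0]],[1,[0,0,0.03],[0,0,0]]]'
 ) | grep -E "force|tcp_|gap"
python3 - <<'E'
from h import *
p,d=snapshot("side");np.savez("side9.npz",p=p,d=d)
goto(.596,-.027,.13)
g=np.hstack([cv2.resize(p[200:260,280:340],(600,600),interpolation=cv2.INTER_NEAREST)])
cv2.imwrite("pics/b3.png",g)
E
```

```text
tcp_pos: [0.595, -0.0267, 0.1143]
force: [-0.4, -0.2, -2.1]
finger_gap: 0.349
tcp_pos: [0.5952, -0.0267, 0.1117]
force: [-0.1, -0.3, 0.0]
finger_gap: 0.352
t 27.25 tcp [ 0.5953 -0.0267  0.1118] phi -22.6 tilt 0.01 F [-0.1  0.9 -2.6] T [0.04 0.02 0.03] gap 0.351 q6 99.3
shift [ 0.008  0.    -0.182] az 0
```

View pics/b3.png

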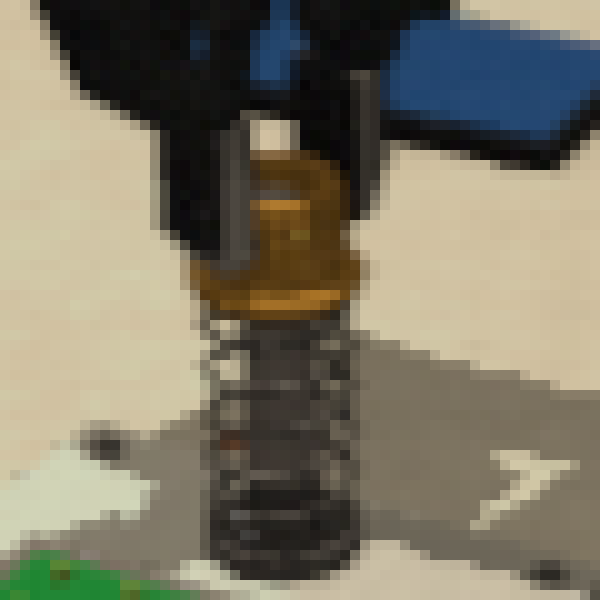

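```bash
(
python3 -m inch '[[1,[0,0,0.02],[0,0,0]],[1,[0,0,0.02],[0,0,0]]]'
python3 -m inch '[[1,[0,0,0.015],[0,0,0]],[1,[0,0,0.015],[0,0,0]]]'
 ) | grep -E "force|tcp_|gap"
```

```text
tcp_pos: [0.5956, -0.0268, 0.11]
force: [0.3, -0.0, 0.3]
finger_gap: 0.351
tcp_pos: [0.5957, -0.0268, 0.1087]
force: [-0.2, 0.1, 2.9]
finger_gap: 0.349
```

```bash
(
python3 -m inch '[[1,[0,0,-0.01],[0,0,0]],[1,[0,0,-0.01],[0,0,0]],[0.1,[0,0,-0.01],[0,0,0]],[-0.3,[0,0,-0.01],[0,0,0]],[-1,[0,0,-0.01],[0,0,0]],[-1,[0,0,-0.01],[0,0,0]],[-1,[0,0,-0.01],[0,0,0]],[-1,[0,0,-0.01],[0,0,0]],[-1,[0,0,-0.3],[0,0,0]],[-1,[0,0,-0.6],[0,0,0]],[-1,[0,0,-1],[0,0,0]],[-1,[0,0,-1],[0,0,0]]]'
python3 -m inch '[[-1,[0,0,-0.4],[0,0,0]],[-1,[0,0.4,-0.4],[0,0,0]],[-1,[0,0.9,-0.4],[0,0,0]],[-1,[0,0.9,-0.4],[0,0,0]],[-1,[0,0.9,-0.4],[0,0,0]]]'
 ) | grep -E "force|tcp_|gap"
python3 - <<'E'
from h import *
P={n:snapshot(n)[0] for n in C}
goto(.596,-.027,.13)
p=P["side"];cv2.imwrite("pics/full_side.png",p);cv2.imwrite("pics/full_top.png",P["top"])
g=np.hstack([cv2.resize(p[200:260,280:340],(400,400),interpolation=cv2.INTER_NEAREST),cv2.resize(p[240:300,232:292],(400,400),interpolation=cv2.INTER_NEAREST)])
cv2.imwrite("pics/b4.png",g)
E
```

```text
tcp_pos: [0.5992, -0.0275, 0.214]
force: [1.8, -0.0, -0.0]
finger_gap: 1.0
tcp_pos: [0.5601, -0.1106, 0.2478]
force: [0.6, 0.7, 0.7]
finger_gap: 1.003
t 29.45 tcp [ 0.5607 -0.109   0.2478] phi -22.59 tilt 0.07 F [-0.6  0.1  0.1] T [-0.01 -0.05  0.03] gap 1.002 q6 90.3
shift [ 0.012 -0.892  1.179] az 0
```

View pics/b4.png

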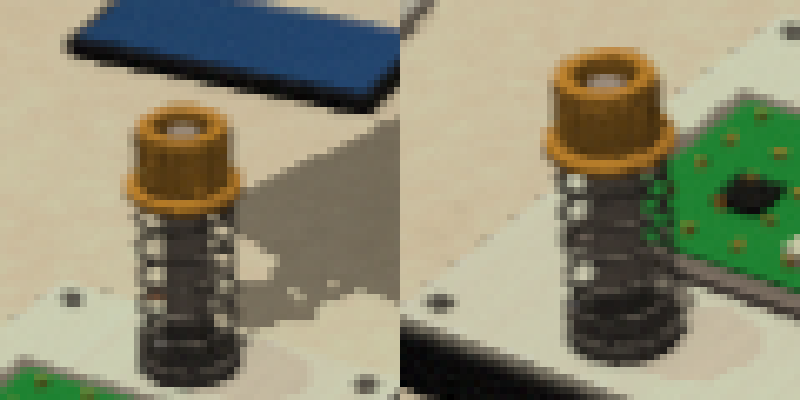

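View pics/full_top.png

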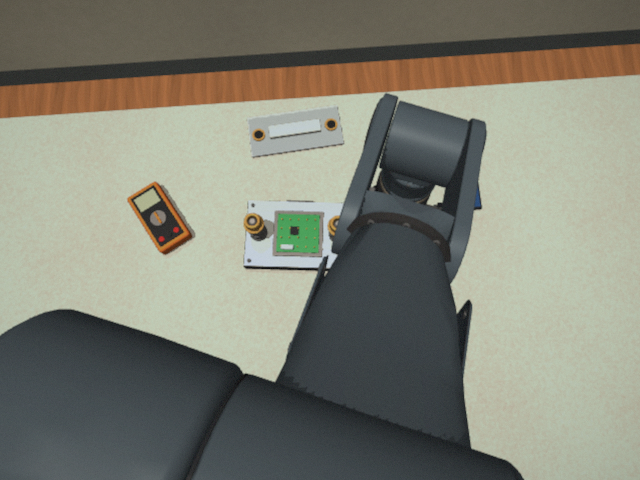

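View pics/full_side.png

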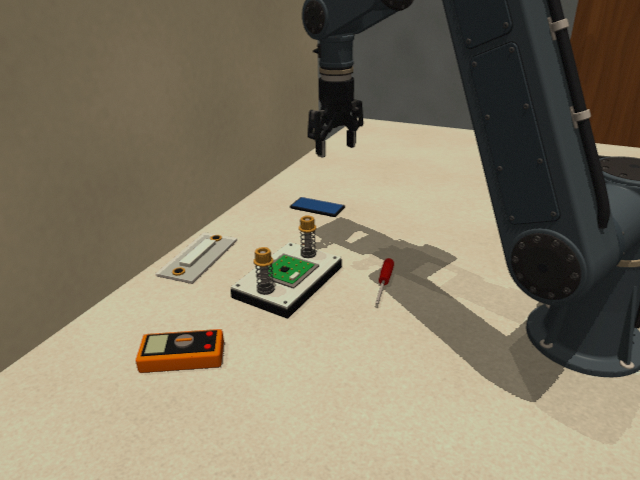

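Both pillars look alike: new cap at (307,224), finished one at (263,256). The multimeter, phone and screwdriver haven't moved. One height check, then I hand in.

```bash
python3 - <<'E'
from h import *
p,d=snapshot("side");hsv=cv2.cvtColor(p,cv2.COLOR_BGR2HSV)
for nm,(x,y,w,h) in dict(new=(295,210,25,27),ref=(250,243,28,27)).items():
    m=cv2.inRange(hsv[y:y+h,x:x+w],(8,90,40),(25,255,255));v,u=np.nonzero(m);q=np.array([depthpt("side",a+x,b+y,d[b+y,a+x]) for a,b in zip(u,v) if d[b+y,a+x]>0])
    print(nm,np.percentile(q[:,2],[3,50,90,97]).round(4))
print(sign_off())
E
```

```text
new [0.0009 0.1137 0.1254 0.1263]
ref [0.0986 0.1166 0.1261 0.1272]
the job is handed in; nothing more can be done
None
```

The bare pillar is finished: the spring sits on the collar with the brass cap resting on it, flange down. The gripper has let go and is clear. I handed the job in at about 29.5 s of the 67 s.

- **Spring:** The tail snagged on each pin at about 4–5 N. I twisted it clockwise until the force dropped off, then lowered it: about 15° for the upper pin and about 55° more for the lower. It then seated on the collar, where I pressed with about 7 N to check.
- **Cap:** I centred it in the jaws, lowered it over the rod with no noticeable side force, and let go once it rested on the spring.
- **Last checks:** The camera depth puts the new cap's top at about 126 mm and the finished one's at about 127 mm. The side picture shows the two pillars looking the same. The multimeter, phone and screwdriver appear unmoved, though in the last top picture the arm hid the screwdriver and most of the phone.
- **Disagreements:** The collar contact came about 0.5–1.5 mm higher than the pin contacts predicted. I put that down to force noise and uncertain spring stiffness, because the next stop above the collar would have been over 10 mm higher. The new cap's lowest depth reading (1 mm) came from background pixels.

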